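# Shut the flip-top pots and hold the paint box open

### The arm

A 6-joint arm with a two-finger parallel gripper is mounted at the origin on the work surface. World frame = base frame: x ahead of the robot, y to its left, z up, the work surface at z = 0. Lengths are in m, angles in rad, forces in N, time in s.
With the tool pointing down it reaches from about 0.35 to 0.975 m from the base axis. Payload 7.1 kg.
Tool frame: the origin (TCP) lies midway between the tips of the shut fingers; the grasp point (between the pads) lies 19 mm behind it; z points along the fingers, x is the direction in which the jaws open and shut, and the axes are right-handed (so a half turn about z gives the same grasp; the last joint's range is limited). The gripper opens to 88 mm and grips with 3 to 60 N. Pads are 20 mm wide; open, the fingers measure 115 mm over their backs; the gripper's body (75 mm by 178 mm) begins 61 mm behind the grasp point.
Start: joints at [1.222, 0.423, 1.63, -0, 1.089, -0.019], TCP at [0.202, 0.591, 0.223] pointing down, gripper open.
Joint ranges: [-3, 3], [-0.9, 2.11], [0.09, 2.58], [-1.31, 4.45], [0.11, 2.69], [-2.54, 2.54]. Speed limits (rad/s): [2.39, 2.39, 3.01, 3.14, 3.14, 3.14].

### API

Orientations are given as a unit quaternion [w, x, y, z].
In Python, from station import move_pose, movel, movej, command_gripper, wait, inverse_kinematics, read_camera, camera_info, MotionError, job_done, get_time, get_joint_pos, get_qvel, get_effort, get_tcp_pos, get_ee_rot, get_ft_force, get_ft_torque, get_grip_width gives the robot as it stands. Calls block until the motion is done:
- move_pose(position, orientation): joint-space move of the TCP to a pose.
- movel(position, frame=None, v=0.15, until_force=None): straight line of the TCP; frame=None keeps the orientation; v is the mean speed in m/s. With until_force (N) it stops when the force on the tool has changed by that much, and returns True; else False.
- movej(angles): joint-space move.
- command_gripper(opening): opening from 0.0 (shut) to 1.0 (fully open); the grip force is fixed at half the most; returns when the fingers have stopped.
- wait(seconds).
- inverse_kinematics(position, orientation): joint angles nearest the present ones, or None.
- read_camera(name): name is "scene" or "top"; returns the picture (384x512x3 uint8, red, green, blue); there is no depth.
- camera_info(name): a dict with "intrinsics" (3x3 intrinsics, pixels), "dist" ([k1, k2, p1, p2, k3] as OpenCV has them; the pictures are not rectified), "T" (4x4, takes a point from camera to world coordinates). Camera axes: x right, y up, looking along -z (the intrinsics and any distortion apply to the point x, -y, -z); pixel columns grow to the right and rows downward; lengths in m; the calibration is good to about 2 mm. A picture is of the moment at which its call begins. camera_info takes no time and is no camera call.
A pose or a line that the arm cannot do raises MotionError and nothing moves.
- job_done(): hands the job in, once; it reports no verdict.
Readings, each from a call of its own:
- get_time(): time.
- get_joint_pos(): joint angles.
- get_qvel(): joint speeds.
- get_effort(): joint torques, N m.
- get_tcp_pos(): TCP position.
- get_ee_rot(): TCP orientation.
- get_ft_force(): force on the tool from outside, world axes, zero at the start.
- get_ft_torque(): the same for the moment, N m.
- get_grip_width(): opening from 0.0 (shut) to 1.0 (fully open).
Only numpy, scipy, OpenCV 4.12 (cv2) and the standard library are available. Lean on these libraries where they do the work, as an engineer would, in place of code of your own. Each camera call takes 0.05 s, during which the arm holds its last target.

### The job

We are packing the paints away: press down the two half-open flip caps on the pots in the wooden strip until each snaps shut. Then lift the lid of the wooden paint box (it has a tab at the front) and hold it open at 60 degrees from closed; it falls shut if let go, so finish while still holding it there. Leave the jar, the magnifier and the cutting tile where they are.

Things in the scene. Friction and masses are not known exactly. Their poses are not given: they have to be found in the camera images.
- pot_a_top (a point): first open pot: white flip-top paint pot, 38 mm wide, 42 mm tall without cap, fixed upright in a wooden strip with two others 62 mm apart, in any order. Point on the pot's axis, 60 mm above the table: the middle of the upper face of the cap when shut. z up; +x points to the cap's hinge, 20 mm away and 6 mm lower, the thumb lip is opposite
- pot_b_top (a point): the same point on the second open pot, same axes and sizes. (The third pot of the strip, identical, is already shut; the strip is 70 x 200 mm, 26 mm tall)
- cap_a (a joint): cap of the first pot: round, 38 mm wide, 5 mm thick, lip reaching 45 mm from the hinge. 0 = shut, grows as it opens (rad); starts at 0.55 to 0.8. A stiff hinge (0.025 N m) keeps it where it is left; below about 0.3 a snap draws it shut and holds it. Press straight down, 3 to 10 N, about 8 mm to the hinge side of the pot's middle: on the tip of the lip it may jam
- cap_b (a joint): cap of the second pot, the same
- lid (a joint): lid of the wooden paint box: 0 = closed (at the start), grows as it opens (rad), 1.047 = 60 degrees, stop at 1.75. It falls shut when let go. A board of 200 mm (hinge to front edge) x 260 mm x 10 mm, about 0.4 kg, hinged on the far upper rim of the fixed box (200 x 260 x 75 mm tall)
- lid_hinge (a point): middle of the lid's hinge line, fixed on the box, 75 mm above the table; its +y runs along the hinge line, its -x points across the box towards the front edge and the tab, z up
- lid_grip (a point): middle of the dark wooden tab at the middle of the lid's front edge, moves with the lid: block 28 mm (x) x 26 mm (y, the width to grip) x 16 mm thick on a 14 mm neck. Middle 32 mm in front of the lid's edge, 232 mm from the hinge line along -x and 5 mm above it when closed, 80 mm above the table. Axes as lid_hinge when closed
- jar: bystander: open glass jar 72 mm wide, 85 mm tall, origin at the centre of its underside
- magnifier: bystander: chrome desk magnifier, round base 110 mm wide, post 170 mm tall, lens reaching 185 mm from the post along its -x; origin at the centre of the underside of the base
- tile: bystander: plastic cutting tile 150 x 200 x 6 mm, lying flat, origin at the centre of its underside

How it is judged:
On the way:
1. both caps are snapped shut while the lid is still down (value of joint each of cap_a, cap_b below 0.1 rad and value of joint lid below 0.2 rad), for 0.2 s.
At the end, for the whole second after the job is handed in: both caps are shut (joint below 0.1 rad), the lid stands at 60 degrees give or take 6, held by the robot's contact (over 0.3 N) through the last second (value of joint each of cap_a, cap_b below 0.1 rad and value of joint lid between 0.942 and 1.152 rad and contact force between any of the fingers, the arm and lid above 0.3 N); the arm keeps its last pose, push and grip.
It fails at once if the jar is disturbed (distance of jar from where it was at the start of the episode above 0.03 m).
It fails at once if the magnifier is disturbed (distance of magnifier from where it was at the start of the episode above 0.03 m).
It fails at once if the cutting tile is disturbed (distance of tile from where it was at the start of the episode above 0.03 m).
It also fails if it takes over 58 s, if anything falls off the work surface, if the arm or the gripper's body presses on something with over 40 N, if the wrist force passes 120 N, or if a joint passes its speed limit or range.

## Working session

There is one attempt and no reset: what is moved stays moved. The work goes in short steps, each a Python script; the robot and the scene stay as the last script left them, time stands still between calls to the robot, and variables do not carry over. Pictures are saved under pics/ and viewed, and the job is handed in when it is done.

```bash
ls; mkdir -p pics
python3 - <<'E'
from station import *
import cv2
for n in("scene","top"):
    im=read_camera(n); cv2.imwrite(f"pics/{n}0.png",im[:,:,::-1])
    i=camera_info(n); print(n,i["intrinsics"],i["dist"],i["T"])
print(get_time(),get_tcp_pos(),get_ee_rot())
E
```

```text
pics
scene [[456.35402765   0.         262.91344411]
 [  0.         456.35402765 192.24815526]
 [  0.           0.           1.        ]] [0.02357894 0.         0.         0.         0.        ] [[-0.72151777 -0.42581552  0.54597917  1.38621254]
 [ 0.69222465 -0.42607771  0.58247989  0.81906319]
 [-0.01539942  0.79820983  0.60218264  0.92436274]
 [ 0.          0.          0.          1.        ]]
top [[417.10508885   0.         262.31507081]
 [  0.         417.10508885 185.42575339]
 [  0.           0.           1.        ]] [-0.12462425  0.          0.          0.          0.        ] [[ 0.01796746  0.99568486 -0.09104303  0.50678929]
 [-0.99983643  0.01770435 -0.00369682  0.00869515]
 [-0.00206901  0.09109456  0.9958401   1.46583495]
 [ 0.          0.          0.          1.        ]]
0.1 [0.20223883 0.59088847 0.22202458] [ 3.63436355e-04  8.13581950e-01  5.81449921e-01 -5.16921155e-04]
```

View pics/scene0.png

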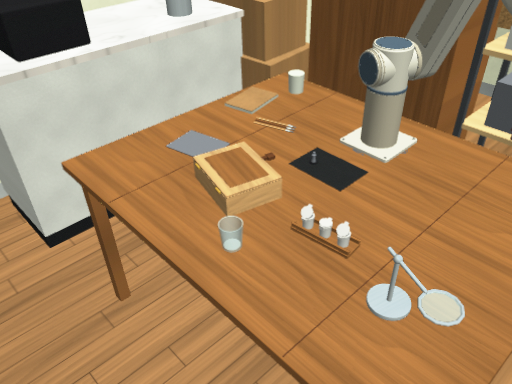

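View pics/top0.png

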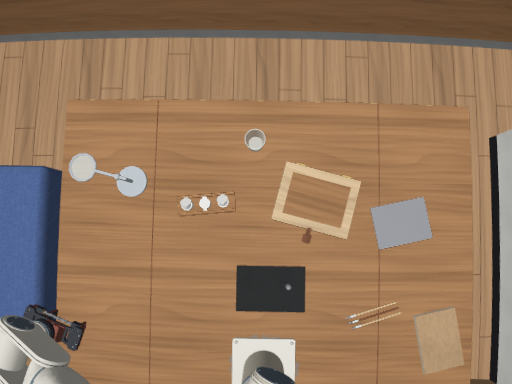

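The scene view shows the box at (237,175) with its tab at (268,156), the pots at (307,217), (326,228) and (344,235), the jar at (231,233) and the magnifier at (390,300). In the top view the pots are near (186,204), (205,203) and (222,201), and the tab is near (307,236). Next I'll zoom in.

Run:
```python
import cv2
s=cv2.imread("pics/scene0.png");t=cv2.imread("pics/top0.png")
cv2.imwrite("pics/z1.png",cv2.resize(s[195:255,285:365],None,fx=10,fy=10,interpolation=cv2.INTER_CUBIC))
cv2.imwrite("pics/z2.png",cv2.resize(t[185:225,170:245],None,fx=10,fy=10,interpolation=cv2.INTER_CUBIC))
cv2.imwrite("pics/z3.png",cv2.resize(t[155:250,265:370],None,fx=6,fy=6,interpolation=cv2.INTER_CUBIC))
cv2.imwrite("pics/z4.png",cv2.resize(s[140:215,190:290],None,fx=7,fy=7,interpolation=cv2.INTER_CUBIC))
```

```text
(no output)
```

View pics/z1.png

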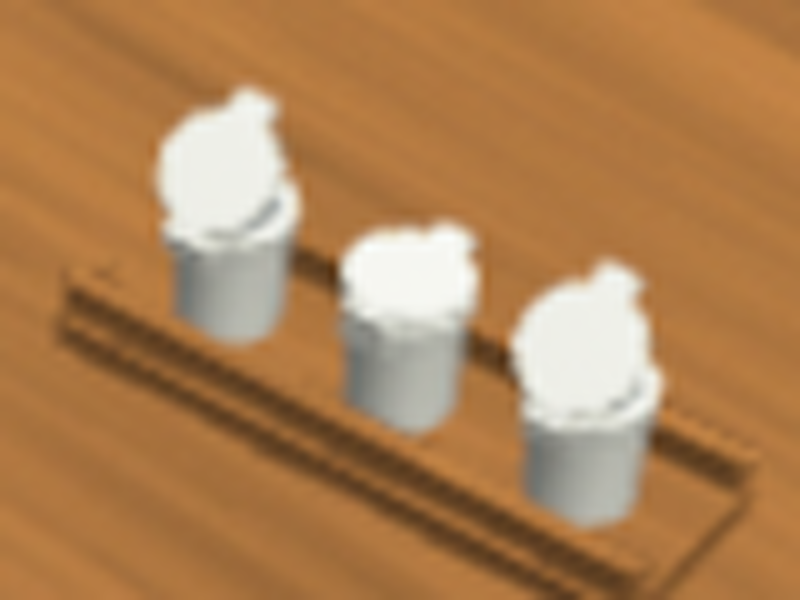

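View pics/z2.png

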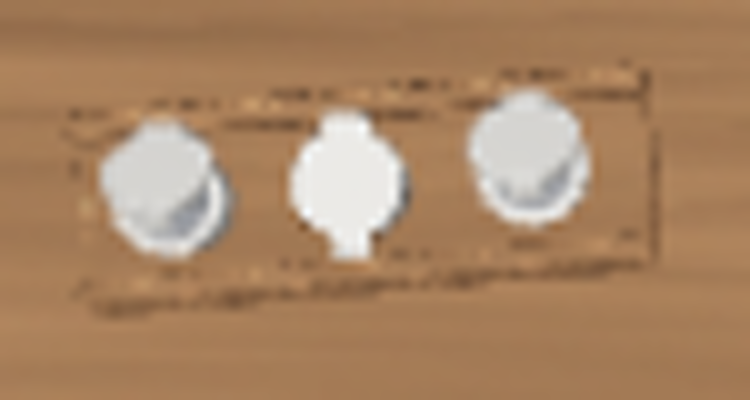

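View pics/z3.png

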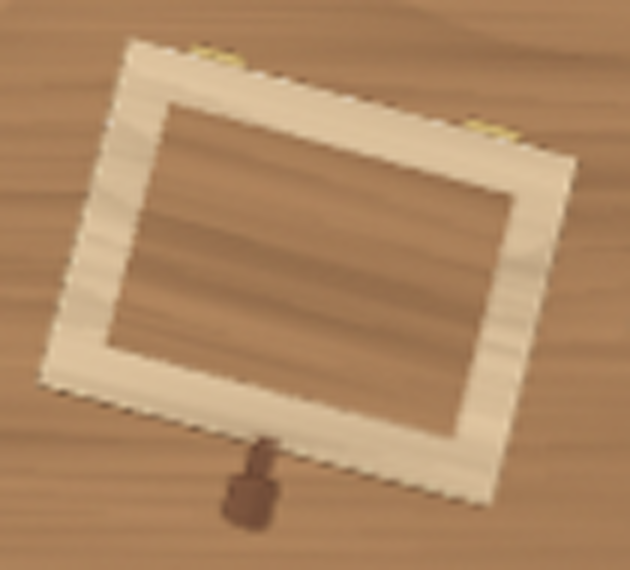

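View pics/z4.png

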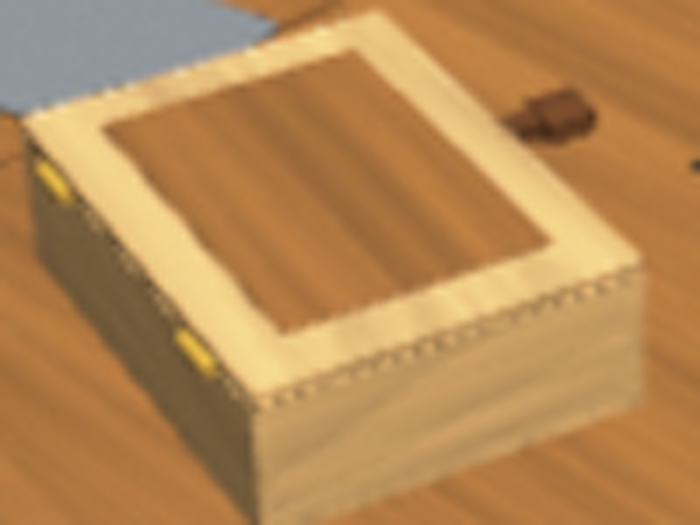

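The middle pot is the shut one, and the two outer pots have half-open caps. The hinges lie on the far side (image up in the top view) and the lips point to the robot. Next I'll measure by casting rays onto planes.

```bash
cat > h.py <<'E'
import numpy as np, cv2
from station import *
def cast(n,px,z):
    i=camera_info(n);K=i["intrinsics"];T=np.array(i["T"])
    u=cv2.undistortPoints(np.array(px,float).reshape(-1,1,2),np.array(K),np.array(i["dist"])).reshape(-1,2)
    d=np.c_[u[:,0],-u[:,1],-np.ones(len(u))]@T[:3,:3].T
    o=T[:3,3]; return o+d*((z-o[2])/d[:,2])[:,None]
E
python3 - <<'E'
from h import *
t=cv2.imread("pics/top0.png"); hsv=cv2.cvtColor(t,cv2.COLOR_BGR2HSV).astype(int)
def cnts(m):
    c,_=cv2.findContours(m.astype(np.uint8)*255,cv2.RETR_EXTERNAL,cv2.CHAIN_APPROX_NONE); return c
roi=np.zeros(t.shape[:2],bool); roi[150:255,260:375]=1
# lid frame
m=roi&(hsv[...,2]>170)&(hsv[...,1]<115)
for c in cnts(m):
    if cv2.contourArea(c)<500: continue
    P=cast("top",c,0.085)[:,:2]; r=cv2.minAreaRect((P*1000).astype(np.float32)); print("lid",r); print(cv2.boxPoints(r))
m=roi&(hsv[...,2]<115)
for c in cnts(m):
    if cv2.contourArea(c)<20: continue
    print("tab",c[:,0].min(0),c[:,0].max(0)); P=cast("top",c,0.088)[:,:2]; r=cv2.minAreaRect((P*1000).astype(np.float32)); print(r)
roi[:]=0; roi[185:225,172:240]=1
m=roi&(hsv[...,1]<60)&(hsv[...,2]>120)
for c in sorted(cnts(m),key=lambda c:c[0,0,0]):
    if cv2.contourArea(c)<50: continue
    (cx,cy),R=cv2.minEnclosingCircle(c); M=cv2.moments(c)
    q=[M['m10']/M['m00'],M['m01']/M['m00']]
    print("pot",cv2.contourArea(c),q,cast("top",[q],.06)[0]*1000)
    P=cast("top",c,0.055)[:,:2]*1000
    # lower arc (near robot): small x
    print(np.round(P[P[:,0]<P[:,0].min()+20]).astype(int).tolist())
# side of lid vs dark strip edges
E
```

```text
lid ((590.3536376953125, -165.9140625), (264.65289306640625, 203.41757202148438), 75.77814483642578)
[[ 459.25247  -269.19742 ]
 [ 656.4356   -319.17245 ]
 [ 721.45483   -62.630707]
 [ 524.27167   -12.65567 ]]
pot 119.5 [186.115760111576, 203.55509065550905] [569.06927756 270.88128599  60.        ]
[[567, 293], [564, 289], [561, 289], [557, 289], [554, 285], [551, 282], [551, 278], [551, 275], [547, 272], [547, 268], [548, 265], [551, 261], [551, 258], [555, 255], [558, 251], [561, 251], [565, 252]]
pot 105.0 [204.36507936507937, 202.71111111111108] [573.14479902 208.79244474  60.        ]
[[565, 228], [562, 224], [559, 221], [559, 217], [555, 214], [552, 214], [549, 213], [549, 210], [549, 207], [549, 203], [552, 203], [556, 203], [559, 200], [559, 197], [563, 193], [566, 190]]
pot 108.0 [222.45833333333334, 200.30092592592592] [582.46280836 147.64529226  60.        ]
[[580, 167], [577, 163], [573, 163], [570, 163], [567, 159], [563, 156], [563, 153], [563, 149], [560, 146], [564, 142], [564, 139], [564, 136], [567, 132], [570, 132], [574, 129], [577, 129]]
```

Run:
```python
from h import *
print("shut cap, scene z60",cast("scene",[[326,222.3]],.06)*1000)
s=cv2.imread("pics/scene0.png");t=cv2.imread("pics/top0.png")
for n,im,(a,b,c,d) in (("top",t,(227,245,300,313)),("scene",s,(150,163,262,277))):
    hs=cv2.cvtColor(im,cv2.COLOR_BGR2HSV); print(n,hs[a:b,c:d,2])
    m=np.zeros(im.shape[:2],bool); m[a:b,c:d]=hs[a:b,c:d,2]<(128 if n=="top" else 125)
    v,u=np.nonzero(m); 
    print(len(u),u.mean(),v.mean(),cast(n,[[u.mean(),v.mean()]],.085)*1000)
# scene: lid outline corners from z4: hinge-left (28,118), hinge-right(255,405), front-right(640,262), front-left(378,12)
q=np.array([[28,118],[255,405],[640,262],[378,12]])/7+[190,140]
print(cast("scene",q,.085)*1000)
# pot body bases in scene / rim centres
q=np.array([[235,225],[590,405]])/10+[285,195]; print(cast("scene",q,.054)*1000)
print("jar,mag",cast("top",[[255,140],[131,181],[82,167]],0.1)*1000)
```

```text
shut cap, scene z60 [[573.43871174 215.31836832  60.        ]]
top [[156 145 153 176 190 192 188 178 169 174 185 189 195]
 [166 167 164 148 133 148 167 168 120 127 143 164 194]
 [164 164 163 164 164 163 149 111 120 128 141 165 194]
 [166 166 166 166 166 160 136 116 120 119 126 140 148]
 [172 173 173 173 173 164 130 118 119 119 139 167 172]
 [176 176 176 176 176 162 115 119 119 121 146 176 176]
 [173 173 173 170 168 154 109 118 117 128 155 175 175]
 [164 164 159 140 127 118 110 113 108 129 152 163 167]
 [167 166 158 134 128 125 124 123 121 110 114 143 165]
 [172 172 159 116 125 123 123 120 116 116 116 140 169]
 [171 171 156 118 124 123 122 119 115 117 117 140 170]
 [166 159 137 127 125 123 122 118 115 115 127 154 165]
 [169 158 124 128 125 123 121 117 115 115 138 167 167]
 [172 160 123 125 124 124 120 115 115 116 143 171 171]
 [172 167 148 130 122 121 118 115 116 122 149 172 172]
 [171 171 168 153 135 131 120 117 119 134 159 172 172]
 [168 168 168 167 167 161 145 141 143 156 168 168 169]
 [170 170 171 171 171 170 170 171 171 171 171 171 171]]
77 306.7142857142857 236.19480519480518 [[
[... 656 characters left out ...]
15 131 138 173 189 188]
 [222 210 165 138 142 135 126 126 131 163 182 186 190 190 190]
 [228 223 220 199 175 170 174 173 177 179 179 180 184 186 189]
 [233 230 225 221 200 175 170 171 173 174 177 180 180 181 183]]
57 268.49122807017545 156.5438596491228 [[ 471.95471974 -125.11144748   85.        ]]
[[ 652.78516875 -304.1912956    85.        ]
 [ 722.3328862   -50.28224913   85.        ]
 [ 529.11420264   -7.7056402    85.        ]
 [ 465.00818627 -257.69045375   85.        ]]
[[587.58551581 161.08238156  54.        ]
 [575.65173105 282.82903334  54.        ]]
jar,mag [[782.9437075   40.82213664 100.        ]
 [638.69391155 452.0276564  100.        ]
 [683.48715932 625.85284337 100.        ]]
```

```bash
cat >> h.py <<'E'
def ray(n,p):
    a=cast(n,[p],0.0)[0]; o=np.array(camera_info(n)["T"])[:3,3]; d=a-o; return o,d/np.linalg.norm(d)
def tri(pt,ps):
    (o1,d1),(o2,d2)=ray("top",pt),ray("scene",ps)
    s=np.linalg.lstsq(np.c_[d1,-d2],o2-o1,rcond=None)[0]
    a,b=o1+s[0]*d1,o2+s[1]*d2; return (a+b)/2*1000,(a-b)*1000
E
python3 - <<'E'
from h import *
s=cv2.imread("pics/scene0.png");t=cv2.imread("pics/top0.png")
zc=lambda p,f,o:(np.array(p)+.5)/f-.5+np.array(o)
T=zc([[132,38],[575,158],[490,505],[42,385]],6,[265,155])   # hingeleft(+y), hinge right, front right(-y), front left
S=zc([[255,395],[28,118],[378,12],[640,262]],7,[190,140])
for a,b in zip(T,S): print(*[np.round(x,1) for x in tri(a,b)], np.round(cast("top",[a],.085)*1000,1),np.round(cast("scene",[b],.085)*1000,1))
a,b=zc([348,185],10,[170,185]),zc([410,275],10,[285,195]); print("cap",*tri(a,b))
print("base plate top",cast("top",[[232.5,339.5],[295.5,339.5]],.01)*1000)
# base plate, scene
cv2.imwrite("pics/z5.png",cv2.resize(s[115:165,330:425],None,fx=8,fy=8,interpolation=cv2.INTER_CUBIC))
cv2.imwrite("pics/z6.png",cv2.resize(t[330:384,225:305],None,fx=8,fy=8,interpolation=cv2.INTER_CUBIC))
E
```

```text
[715.6 -64.4  81. ] [ 3.5 -3.3  0.7] [[716.8 -65.9  85. ]] [[717.3 -58.2  85. ]]
[ 652.  -312.8   83. ] [ 4.3 -3.8  1.3] [[ 654.  -314.4   85. ]] [[ 652.2 -307.4   85. ]]
[ 460.1 -267.1   80.8] [ 1.3 -1.3  0.2] [[ 460.9 -267.    85. ]] [[ 464.1 -261.    85. ]]
[522.3 -18.   78.2] [ 1.7 -1.8  0.1] [[523.1 -18.8  85. ]] [[528.4 -10.3  85. ]]
cap [571.2777312  210.34567653  56.58262666] [ 1.76617743 -2.06779839 -0.21242077]
base plate top [[ 104.06237285  107.40826577   10.        ]
 [ 108.00718958 -110.013794     10.        ]]
```

View pics/z5.png

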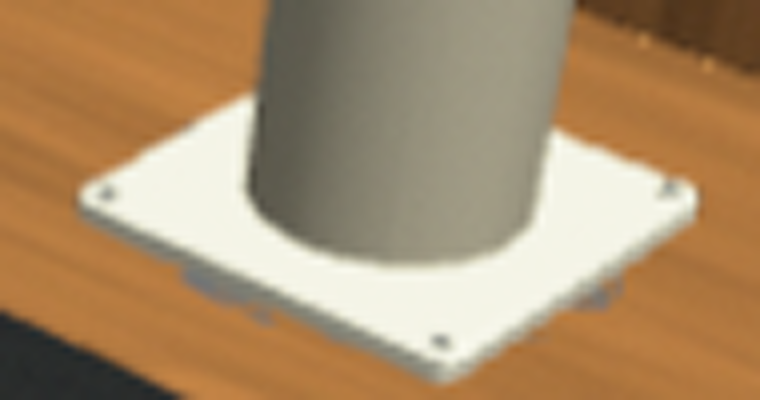

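View pics/z6.png

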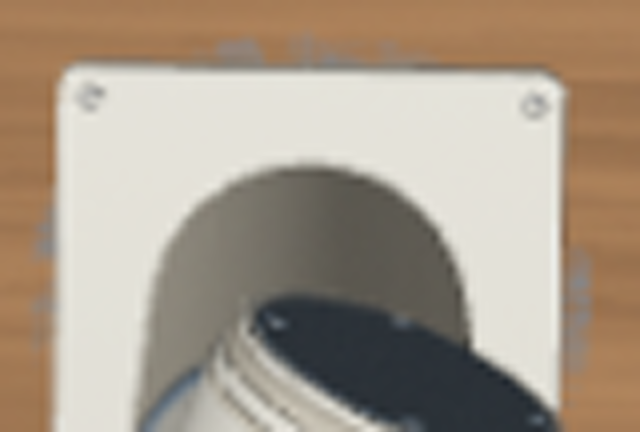

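```bash
cat >> h.py <<'E'
from scipy.spatial.transform import Rotation as Ro
def quat(R): 
    q=Ro.from_matrix(R).as_quat(); return [q[3],q[0],q[1],q[2]]
def down(x):
    x=np.array([x[0],x[1],0.]);x/=np.linalg.norm(x);z=np.array([0,0,-1.]);return quat(np.c_[x,np.cross(z,x),z])
HD=np.array([.994,.108])
A=np.array([.567,.271]);B=np.array([.581,.148])
QP=down([-.108,.994])
def pic(n,f): 
    im=read_camera(n)[:,:,::-1].copy(); cv2.imwrite("pics/"+f,im); return im
E
python3 - <<'E'
from h import *
p=get_tcp_pos(); movel([p[0],p[1],.32],v=.3); command_gripper(0.0)
a=A+.008*HD
move_pose([*a,.32],QP); movel([*a,.12],v=.2)
print(get_time(),get_tcp_pos(),get_ft_force())
t=pic("top","t1.png");s=pic("scene","s1.png")
cv2.imwrite("pics/c1.png",np.hstack([cv2.resize(t[150:250,150:250],None,fx=4,fy=4),cv2.resize(s[130:255,280:380],None,fx=4,fy=4)]))
E
```

```text
4.85 [0.57568611 0.27235816 0.12116642] [-0.83497503  0.08111637 -0.1008195 ]Traceback (most recent call last):
  File "<stdin>", line 7, in <module>
    return _nx.concatenate(arrs, 1, dtype=dtype, casting=casting)
           ~~~~~~~~~~~~~~~^^^^^^^^^^^^^^^^^^^^^^^^^^^^^^^^^^^^^^^
ValueError: all the input array dimensions except for the concatenation axis must match exactly, but along dimension 0, the array at index 0 has size 400 and the array at index 1 has size 500
```

Run:
```python
import cv2,numpy as np
s=cv2.imread("pics/s1.png")
cv2.imwrite("pics/c1.png",cv2.resize(s[130:255,270:380],None,fx=6,fy=4.8,interpolation=cv2.INTER_CUBIC))
```

```text
(no output)
```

View pics/c1.png

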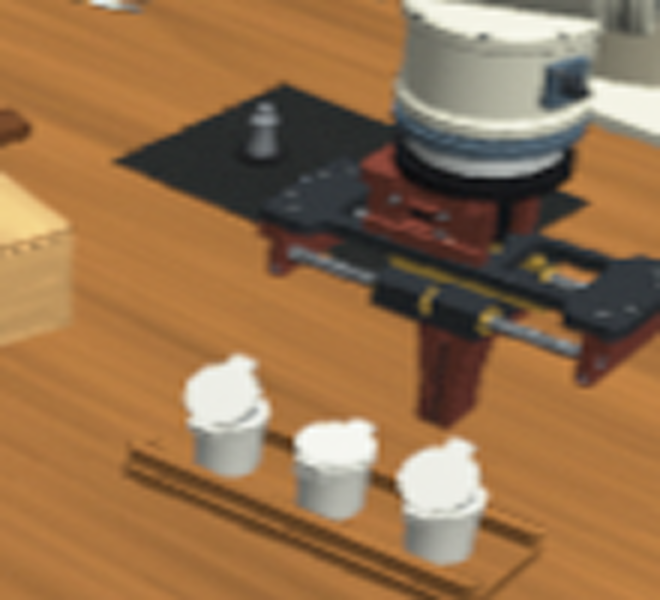

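The shut fingers are above the first pot (tip at about (344,217), cap at about (343,230) in the scene view), so I'll press.

```bash
cat >> h.py <<'E'
def press(c):
    c=c+.008*HD
    p=get_tcp_pos(); movel([*c,.095],v=.15)
    f0=np.array(get_ft_force())
    for z in np.arange(.092,.0575,-.003):
        hit=movel([*c,z],v=.04,until_force=8)
        f=np.array(get_ft_force())-f0
        print(round(z,3),hit,np.round(get_tcp_pos(),4),np.round(f,1))
        if hit: break
E
python3 - <<'E'
from h import *
print(cast("scene",[[343.8,217.5]],.121))
press(A)
movel([*(A+.008*HD),.13],v=.2)
t=pic("top","t2.png");s=pic("scene","s2.png")
cv2.imwrite("pics/c2.png",cv2.resize(s[130:255,270:380],None,fx=6,fy=4.8,interpolation=cv2.INTER_CUBIC))
print(get_time())
E
```

```text
[[0.58139425 0.27899032 0.121     ]]
0.092 False [0.5752 0.272  0.0926] [ 0.3  0.1 -0.1]
0.089 False [0.5749 0.2718 0.0889] [ 0.8 -0.6 -0.4]
0.086 False [0.5748 0.2717 0.0857] [ 0.1 -0.6 -1. ]
0.083 False [0.5748 0.2718 0.0827] [-0.4 -0.9 -0.6]
0.08 False [0.5749 0.2719 0.0798] [-0.6 -0.  -1.2]
0.077 False [0.5748 0.2718 0.0768] [-0.4  0.1  0.4]
0.074 False [0.5748 0.2718 0.0737] [-1.1 -0.9 -0.2]
0.071 False [0.5748 0.2718 0.0707] [ 0.2 -1.3 -0.7]
0.068 False [0.5748 0.2718 0.0677] [-0.5 -1.1 -1. ]
0.065 False [0.5748 0.2718 0.0648] [ 0.4 -1.8  0.1]
0.062 False [0.5748 0.2718 0.0617] [-0.6 -0.4 -0.9]
0.059 False [0.5754 0.2721 0.0602] [-2.1 -2.   9.9]
8.875
```

View pics/c2.png

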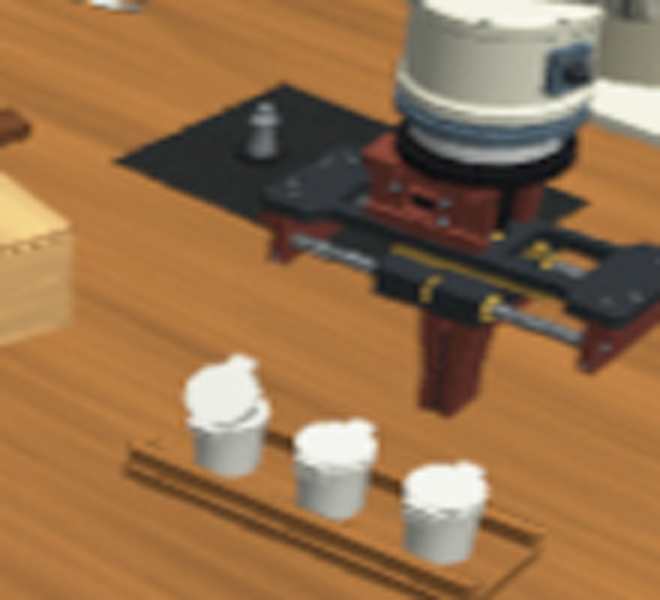

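The first cap (right in this view, about (444,485)) is now flat like the middle one. It closed at z = 60 mm with about 10 N. Now the second cap.

Run:
```python
from h import *
b=B+.008*HD
movel([*b,.13],v=.2)
press(B)
movel([*b,.16],v=.2)
t=pic("top","t3.png");s=pic("scene","s3.png")
cv2.imwrite("pics/c3.png",cv2.resize(s[130:255,270:380],None,fx=6,fy=4.8,interpolation=cv2.INTER_CUBIC))
print(get_time())
```

```text
0.092 False [0.5894 0.1492 0.0927] [-0.4  0.8  0.4]
0.089 False [0.5889 0.1488 0.0891] [-1.4  0.5 -0. ]
0.086 False [0.5888 0.1488 0.0858] [ 0.1 -0.2  0.1]
0.083 False [0.5888 0.1488 0.0828] [-0.5  0.6  0.4]
0.08 False [0.5889 0.1489 0.0798] [-0.5  0.3  0.3]
0.077 False [0.5888 0.1488 0.0768] [-0.6  0.4 -0.8]
0.074 False [0.5888 0.1488 0.0737] [-0.3 -0.2  0.4]
0.071 False [0.5888 0.1488 0.0708] [-0.4  0.2  0.5]
0.068 False [0.5888 0.1488 0.0678] [-0.8  0.2  0.5]
0.065 False [0.5888 0.1488 0.0648] [-0.8  0.3  0.1]
0.062 False [0.5888 0.1488 0.0618] [-0.9  0.4  0.8]
0.059 False [0.5894 0.149  0.0602] [-3.4 -0.1 10.9]
13.7833
```

View pics/c3.png

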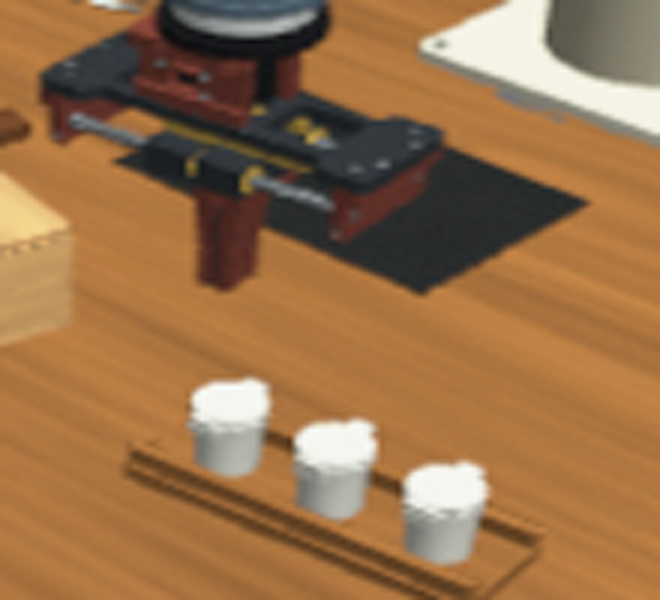

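Both outer caps are now flat, at about (230,405) and (444,485) in this view. Now the lid: first I'll check IK along the arc, then approach the tab.

```bash
cat >> h.py <<'E'
LD=np.array([np.cos(np.radians(-14)),np.sin(np.radians(-14))])
H=np.array([.589,-.166])+.1*LD
QL=down([-LD[1],LD[0]])
def tabpos(th,H=H):
    # tab (grasp point) for lid angle th; local (-.232,.005) rotated: -x goes up
    x=-.232*np.cos(th)+.005*np.sin(th); z=.232*np.sin(th)+.005*np.cos(th)
    return np.array([*(H+x*LD),.075+z])
E
python3 - <<'E'
from h import *
print(H,tabpos(0),tabpos(1.047),"tab top-view",cast("top",[[306.6,238.3]],.088))
for th in (0,.3,.6,.9,1.047): print(inverse_kinematics(list(tabpos(th)-[0,0,.019]),QL))
p=get_tcp_pos(); movel([p[0],p[1],.22],v=.3); command_gripper(.75)
g=tabpos(0)
move_pose([g[0],g[1],.2],QL)
movel([g[0],g[1],.11],v=.2)
t=pic("top","t4.png");s=pic("scene","s4.png")
cv2.imwrite("pics/c4.png",cv2.resize(s[90:215,180:310],None,fx=5.5,fy=4.7,interpolation=cv2.INTER_CUBIC))
print(get_time(),get_tcp_pos())
E
```

```text
[ 0.68602957 -0.19019219] [ 0.46092096 -0.13406631  0.08      ] [ 0.57763778 -0.16316708  0.27839583] tab top-view [[ 0.46071537 -0.13498259  0.088     ]]
[-3.07849229e-01  4.84184021e-01  2.03947368e+00 -4.44089210e-16
  6.17934957e-01 -1.63429946e+00]
[-3.06321180e-01  3.71271020e-01  1.98657794e+00 -4.44089210e-16
  7.83743692e-01 -1.63277141e+00]
[-3.02591437e-01  3.16853561e-01  1.87933984e+00 -4.44089210e-16
  9.45399249e-01 -1.62904167e+00]
[-2.97665873e-01  3.24370987e-01  1.73403573e+00 -4.44089210e-16
  1.08318593e+00 -1.62411610e+00]
[-2.95127124e-01  3.47582957e-01  1.65370457e+00 -4.44089210e-16
  1.14030512e+00 -1.62157736e+00]
17.1167 [ 0.46213528 -0.13408788  0.11115562]
```

View pics/c4.png

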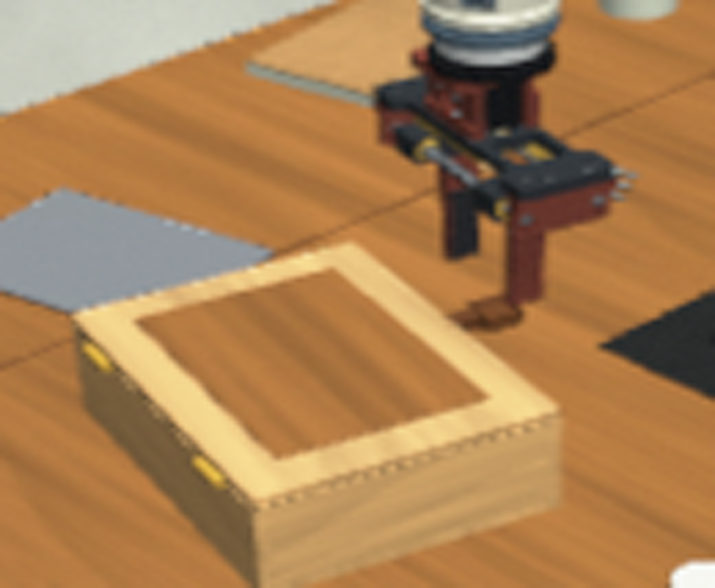

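The fingers straddle the tab: tips at (460,255) and (527,300), tab at (492,315), directly below their middle given the parallax. I'll descend and grip.

Run:
```python
from h import *
g=tabpos(0)
print(movel([g[0],g[1],.061],v=.1,until_force=10)); print(get_ft_force())
command_gripper(0.0); wait(.3)
print(get_time(),get_tcp_pos(),get_grip_width()*88,get_ft_force(),get_ft_torque())
t=pic("top","t5.png");s=pic("scene","s5.png")
cv2.imwrite("pics/c5.png",cv2.resize(s[90:215,180:310],None,fx=5.5,fy=4.7,interpolation=cv2.INTER_CUBIC))
```

```text
False
[-0.50369928  0.04672406  0.60488534]
18.7583 [ 0.46092603 -0.13427738  0.0610862 ] 25.61546222739514 [-2.18997481 -4.77118541  3.08937076] [-0.56826676  0.30716133 -0.06406222]
```

View pics/c5.png

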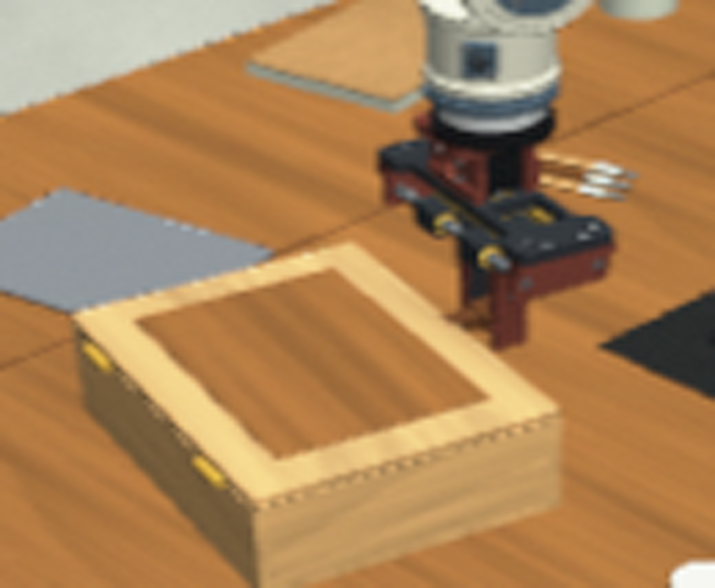

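The grip closed at 25.6 mm, matching the 26 mm tab. Now I'll raise it along the arc in 5° steps, watching the force.

Run:
```python
from h import *
for k in range(5,31,5):
    movel(list(tabpos(np.radians(k))-[0,0,.019]),v=.08)
    f=np.array(get_ft_force()); p=get_tcp_pos(); print(k,np.round(p-tabpos(np.radians(k))+[0,0,.019],4),np.round(f,1),np.round(get_ft_torque(),2),round(get_grip_width()*88,1))
    if np.linalg.norm(f)>60: break
s=pic("scene","s6.png");print(get_time())
cv2.imwrite("pics/c6.png",cv2.resize(s[90:215,180:310],None,fx=5.5,fy=4.7,interpolation=cv2.INTER_CUBIC))
```

```text
5 [ 0.0001 -0.0002 -0.    ] [-0.1 -6.  -2.9] [-0.8   0.14 -0.03] 25.5
10 [ 0.0002 -0.0002 -0.0002] [ 0.1 -6.4 -3.4] [-0.88  0.08 -0.12] 25.5
15 [ 0.0001 -0.0002 -0.0003] [ 1.2 -5.8 -2.8] [-0.87  0.06 -0.13] 25.8
20 [ 0.0001 -0.0002 -0.0004] [ 0.9 -5.5 -3.3] [-0.88 -0.   -0.01] 25.7
25 [-0.     -0.0002 -0.0006] [ 0.5 -5.7 -3.5] [-0.88 -0.03 -0.09] 25.9
30 [-0.0002 -0.0002 -0.0007] [-0.1 -6.1 -3.5] [-0.95 -0.03 -0.1 ] 25.6
21.3083
```

View pics/c6.png

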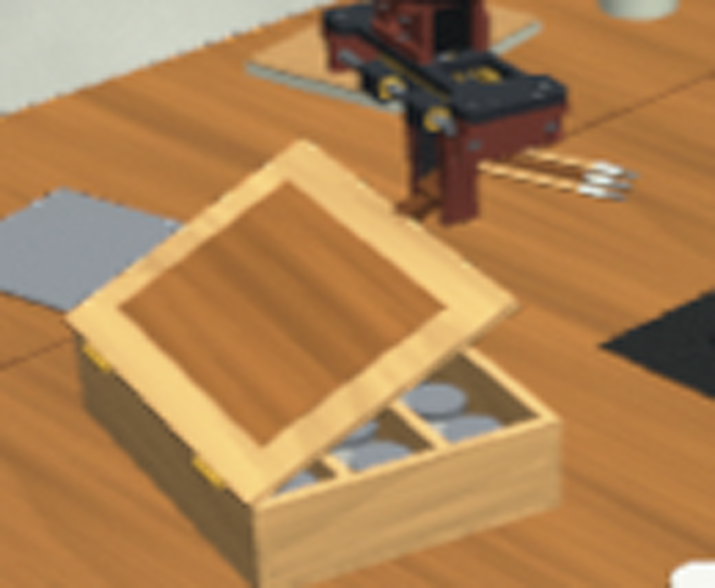

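The lid is up about 30° and the grip is steady, with wrist forces around 7 N. Carrying on to 60°.

Run:
```python
from h import *
for k in range(35,61,5):
    movel(list(tabpos(np.radians(k))-[0,0,.019]),v=.08)
    f=np.array(get_ft_force()); p=get_tcp_pos(); print(k,np.round(p-tabpos(np.radians(k))+[0,0,.019],4),np.round(f,1),np.round(get_ft_torque(),2),round(get_grip_width()*88,1))
    if np.linalg.norm(f)>60: break
s=pic("scene","s7.png");t=pic("top","t7.png");print(get_time())
cv2.imwrite("pics/c7.png",cv2.resize(s[70:215,180:310],None,fx=5.5,fy=4,interpolation=cv2.INTER_CUBIC))
cv2.imwrite("pics/d7.png",cv2.resize(t[145:255,165:375],None,fx=3.7,fy=3.7,interpolation=cv2.INTER_CUBIC))
```

```text
35 [-0.0003 -0.0002 -0.0009] [-0.6 -5.8 -2.9] [-0.88  0.01 -0.08] 25.8
40 [-0.0004 -0.0003 -0.001 ] [-0.2 -5.7 -2.7] [-0.91  0.06 -0.09] 25.8
45 [-0.0005 -0.0003 -0.0011] [-1.4 -6.  -2.5] [-0.86  0.11 -0.1 ] 25.8
50 [-0.0005 -0.0003 -0.0012] [-1.1 -5.2 -1. ] [-0.84  0.08 -0.05] 26.0
55 [-0.0006 -0.0003 -0.0014] [-1.8 -5.5 -1.9] [-0.81  0.13 -0.05] 26.2
60 [-0.0007 -0.0003 -0.0015] [-0.8 -4.3 -1.9] [-0.82  0.2   0.02] 25.7
23.8083
```

View pics/c7.png

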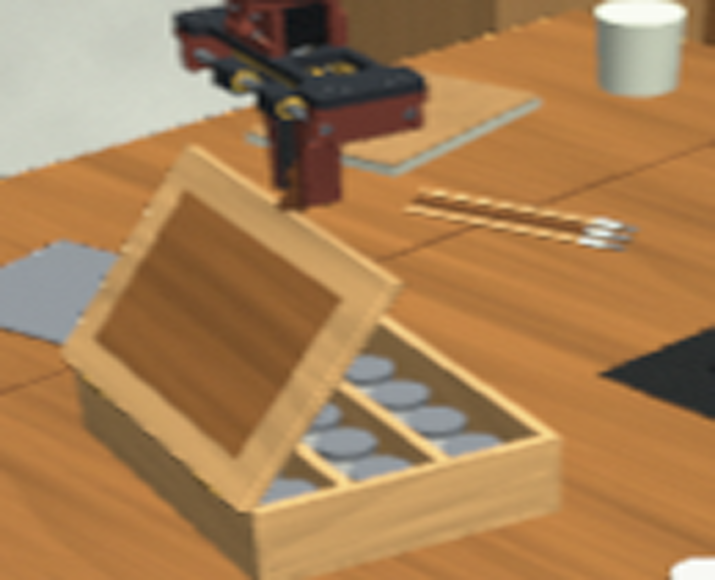

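View pics/d7.png

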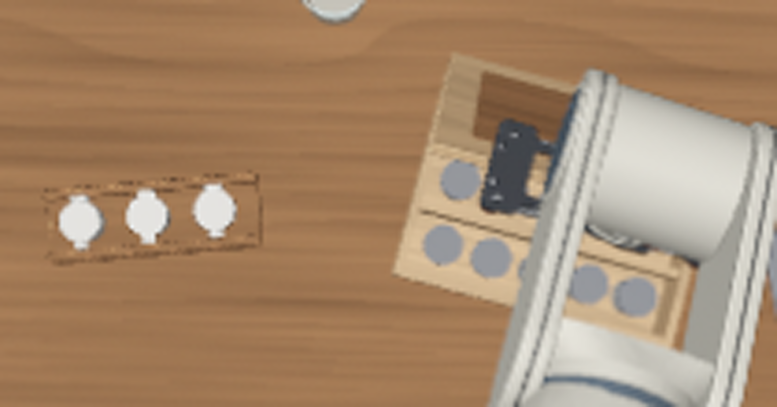

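All three caps are flat in the top view, at (80,221), (147,216) and (214,209). The lid stands open and is held at the tab. Next I'll check the lid angle independently by intersecting the front-corner ray with the lid's side planes.

Run:
```python
from h import *
Y=np.array([-LD[1],LD[0]])
for q,s in (((400,283),.13),((192,148),-.13)):
    p=(np.array(q)+.5)/[5.5,4]-.5+[180,70]
    o,d=ray("scene",p); k=(s-(o[:2]-H)@Y)/(d[:2]@Y); P=o+k*d
    x=(P[:2]-H)@LD; z=P[2]-.075; print(P,"dist",np.hypot(x,z),"ang",np.degrees(np.arctan2(z,-x)))
p=get_tcp_pos()+np.array([0,0,.019]); x=(p[:2]-H)@LD; print("from tcp",np.degrees(np.arctan2(p[2]-.075,-x))-1.23, np.hypot(x,p[2]-.075))
for n,a in (("t7.png","top0.png"),):
    D=cv2.absdiff(cv2.imread("pics/"+n),cv2.imread("pics/"+a)).max(2)
    for nm,(r0,r1,c0,c1) in dict(jar=(125,155,240,270),mag=(145,205,65,155),tile=(195,250,385,435)).items(): print(nm,(D[r0:r1,c0:c1]>40).sum())
```

```text
[ 0.61955003 -0.03963721  0.24596016] dist 0.19852886256483615 ang 59.44426658780614
[ 0.55666668 -0.29191817  0.24337376] dist 0.1962973638235189 ang 59.06471081699123
from tcp 59.70166215111052 0.2310356867189554
jar 0
mag 0
tile 0
```

Run:
```python
from station import *
wait(.5); print(get_time(),get_ft_force(),get_grip_width()*88,get_tcp_pos(),abs(get_qvel()).max()); job_done()
```

```text
24.3083 [-0.4353241  -5.67368198 -1.90834189] 25.84578904491328 [ 0.57697227 -0.16349978  0.25795634] 0.0017762214622078977
the job is handed in; nothing more can be done
```

I pressed both open caps shut, one after the other, with the lid still down. I then gripped the lid's tab, raised it along its arc to 60° and handed the job in at 24.3 s while still holding it. No verdict was reported.

**Caps:** each press stopped at a tip height of about 60 mm with 10–11 N, the height of a shut cap and at or just over the top of the 3–10 N advised. Pictures from both cameras show all three caps flat.

**Lid:** the tool position puts it at 59.7°. The front-corner check from the scene camera gave 59.1–59.4° if I read the lower edge, or about 3° less if it was the upper edge, so it is within the ±6° either way. The grip held at 25.8 mm on the 26 mm tab, and wrist forces during the lift stayed under 8 N.

**Bystanders:** around the jar, magnifier and tile, the top view shows no change from the first picture.

**Disagreement:** the scene and top cameras differed by 6–11 mm when cast onto a single plane, and triangulated rays missed each other by up to about 6 mm. I relied mainly on the top view, and the contact heights and grip width agreed with it.

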